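# Run the cleaning tap into the burr carrier

### The job

A thread-cleaning tap has just been started in the boss of the grinder's burr carrier. By the upright knob on its crank bar, turn the tap half a turn clockwise (seen from above), then a quarter turn back to free the grounds, then half a turn clockwise again, so that it ends three quarters of a turn further in than it began; then let go. Leave the crank of the coffee mill beside it alone.

Things in the scene. Friction and masses are not known exactly. Their poses are not given: they have to be found in the camera images.
- carrier: Fixed work: dark steel block 110 x 110 x 30 mm with an aluminium burr carrier on it (disc 90 mm across, top at 50; boss top at 70). The tap stands upright in the boss, over the centre. Origin: centre of the underside, on the tap's axis; z up. Level steel crank bar on the tap: 14 mm wide, top at 121 (hub 28 mm across, top at 123), reaching 70 mm from the axis on the knob's side, 28 on the other.
- tap_knob (a point): Grip point on the axis of the tap's knob, 150 mm above the block's underside at the start: an upright black cylinder 22 mm across, 45 mm high, standing on the crank bar 60 mm from the tap's axis. It spins freely on its own axis, so the gripper need not turn as it goes round. The knob reaches from 27 mm below this point (2 mm above the bar) to 18 mm above it.
- tap (a joint): Turn of the tap, rad, growing clockwise seen from above; within 0.1 of 0 at the start. The knob's direction is the block's +x axis turned clockwise by this value. The tap sinks 4 mm per full turn. It turns stiffly (0.2 N m, 3 to 4 N at the knob), stays where it is left, and meets the bottom of the hole at 5.8: do not drive it there.
- mill_knob (a point): Bystander: middle of the flared black knob, 24 mm across, on the thin 75 mm crank of the hand coffee mill, 162 mm above the table. The mill is an upright steel cylinder with a dark wooden band, 86 mm across at the foot, 132 mm high, fixed to the table. Its crank turns easily; leave it alone.
Things that resemble listed ones, but are neither listed nor needed, are in the scene too. What is shaped like the carrier but orange is not meant.

How it is judged (in metres and radians):
On the way, in this order (a step that is already met when the one before it is completed fails the run):
1. the tap is turned half a turn clockwise (within 23 degrees) (value of joint tap between 2.74 and 3.54 rad), for 0.1 s.
2. the tap is turned a quarter turn back (within 23 degrees) (value of joint tap between 1.17 and 1.97 rad), for 0.1 s.
At the end, for the whole second after the job is handed in: The tap stands still three quarters of a turn further in than joint value 0 (4.71 rad, within 0.4 rad, about 23 degrees) (value of joint tap between 4.31 and 5.11 rad and velocity of joint tap between -0.1 and 0.1 rad/s); the robot touches nothing.
It fails at once if the coffee mill's crank is moved (its knob by more than 20 mm) (distance of mill_knob from where it was at the start of the episode above 0.02 m).
It fails at once if the tap is driven hard onto the bottom of its hole (value of joint tap above 5.7 rad).
It also fails if it takes over 54 s, if anything falls off the work surface, if the arm or the gripper's body presses on something with over 40 N, if the wrist force passes 120 N, or if a joint passes its speed limit or range.

### The arm

A 7-joint arm with a two-finger parallel gripper is mounted at the origin on the work surface. World frame = base frame: x ahead of the robot, y to its left, z up, the work surface at z = 0. Lengths are in mm, angles in rad, forces in N, time in s.
With the tool pointing down it reaches from about 400 to 875 mm from the base axis. Payload 4.4 kg.
Tool frame: the origin (TCP) lies between the finger pads; the fingertips stand ctrl.finger_overhang ahead of it and the grasp point (between the pads) lies 11 mm behind it (ctrl.finger_overhang is the distance from the TCP to the fingertips, in mm); z points along the fingers, y is the direction in which the jaws open and shut (so a half turn about z gives the same grasp; the last joint's range is limited). The gripper opens to 85 mm and grips with 20 to 120 N. Pads are 22 mm wide; open, the fingers measure 114 mm over their backs; the gripper's body (76 mm by 85 mm) begins 54 mm behind the grasp point. The pads swing forward as they close: fully open they stand 13 mm farther back than shut.
Start: joints at [-1.382, 0.628, 0.038, 1.517, -0.027, 0.996, -0.02], TCP at [163.809, 629.034, 239.313] pointing down, gripper open.
Joint ranges: [-3.06, 3.06], [-0.37, 2.12], [-1.25, 1.32], [0.18, 2.47], [-1.1, 4.24], [0.23, 1.98], [-2.94, 2.94]. Speed limits (rad/s): [2.57, 2.57, 3.14, 3.14, 3.14, 3.14, 3.14].

### API

Orientations are given as [roll, pitch, yaw] about the fixed x, y, z axes, in that order (R = Rz(yaw) Ry(pitch) Rx(roll)).
In Python, from cell import ctrl gives the robot as it stands. The module is installed in compiled form; this text tells all that it offers.
- The arm moves only by the tool step_arm, never from a script. Its argument "deltas" is a list that holds one entry, the list of rows, each a list of 7 numbers: the opening, from 0 (shut) to 1 (fully open), then the shift along the world's x, y, z in mm, then the turn, a rotation vector about the world's x, y, z in rad. In form: [[[grip, tx, ty, tz, rx, ry, rz], ...]]. A call has 1 to 10 rows; each row shifts and turns the commanded pose from where the row before left it; what a row does not reach is not made up. A row lasts 1/12 s, in which the tool goes at most 41.7 mm and 7.16 degrees, less where a joint would pass 70% of its speed; a pose out of reach is approached as far as the arm can. A call is refused whole if a number of a shift passes 41.7 or a number of a turn 0.125, either way. A call with a gripper value outside its range is refused whole. The fingers move at their own pace and stop on an object; the grip force is fixed at half the most. Time passes only in rows, so rows that do not move let the fingers close. It gives the time, the measured TCP pose, the force and the opening at its end, in the units of the state.
- ctrl.read_state(): the state, without advancing time (a new reading comes with each control period).
- ctrl.get_image(name): name is "side" or "top"; returns (picture, depth): 480x640x3 uint8, red, green, blue; 480x640 float32, mm along the optical axis (not along the pixel's ray), 0 where there is no reading.
- ctrl.camera_info(name): a dict with "intrinsics" (3x3 intrinsics, pixels), "distortion" ([k1, k2, p1, p2, k3] as OpenCV has them; the pictures are not rectified), "rvec" (rotation vector, rad) and "tvec" (3), from world to camera coordinates, as OpenCV has them. Camera axes: x right, y down, z forward; pixel columns grow to the right and rows downward; lengths in mm; the calibration is good to about 2 mm. A picture is of the moment at which its call begins. camera_info takes no time and is no camera call.
- ctrl.finish_job(): hands the job in, once; it reports no verdict.
The state is a dict: "clock": time; "qpos": joint angles; "qd": joint speeds; "tau": joint torques, N m; "eef_pos": TCP position; "tool_rot": TCP orientation; "force": force on the tool from outside, world axes, zero at the start; "torque": the same for the moment, N m; "width": finger opening in mm.
Only numpy, scipy, OpenCV 4.12 (cv2) and the standard library are available. Lean on these libraries where they do the work, as an engineer would, in place of code of your own. Each camera call takes 0.05 s, during which the arm holds its last target.

## Working session

There is one attempt and no reset: what is moved stays moved. The work goes in short steps, Python scripts to look and compute and a tool call to move; the robot and the scene stay as the last step left them, time stands still between calls to the robot, and variables do not carry over. Pictures are saved under pics/ and viewed, and the job is handed in when it is done.

Besides the shell and the picture viewer there is one more tool, called after "Call:" as name(argument=value, ...) on one line, values as JSON. step_arm: Moves the arm, as the interface text tells. Its arguments: {"type":"object","properties":{"deltas":{"type":"array"}},"required":["deltas"]}

```bash
mkdir -p pics; python3 - <<'E'
from cell import ctrl
import cv2, numpy as np
print(ctrl.read_state()); print(ctrl.finger_overhang)
for n in ("side","top"):
    im,d=ctrl.get_image(n); cv2.imwrite(f"pics/{n}0.png",im[:,:,::-1]); np.savez(f"{n}0.npz",im=im,d=d)
    print(n,ctrl.camera_info(n))
E
```

```text
{'clock': 0.0, 'qpos': array([-1.38179232,  0.62934736,  0.03845476,  1.51838628, -0.02703421,
        0.99626593, -0.01997062]), 'qd': array([-0.00026986,  0.00132406, -0.00038186, -0.00056656, -0.00093819,
        0.00039573,  0.0003967 ]), 'tau': array([-1.03767110e-03, -5.63402653e+01,  1.22611072e+00, -1.93448728e+01,
        1.11116839e-02,  1.06959860e-02,  8.46200336e-07]), 'eef_pos': array([163.65245983, 628.43151347, 238.38264113]), 'tool_rot': array([-3.13970384e+00,  4.00828280e-06,  2.88678863e+00]), 'force': array([-0.20796522,  0.16968544, -0.18286421]), 'torque': array([ 0.03527218,  0.07085897, -0.00771792]), 'width': 85.33528147655991}
8.0
side {'intrinsics': array([[537.64055047,   0.        , 310.93813484],
       [  0.        , 537.64055047, 232.69258709],
       [  0.        ,   0.        ,   1.        ]]), 'distortion': array([-0.06083473,  0.        ,  0.        ,  0.        ,  0.        ]), 'rvec': array([ 2.25280775, -0.16309562,  0.09324891]), 'tvec': array([-567.94183276,  116.15361338, 1082.336745  ])}
top {'intrinsics': array([[557.0896262 ,   0.        , 312.56091663],
       [  0.        , 557.0896262 , 246.51522509],
       [  0.        ,   0.        ,   1.        ]]), 'distortion': array([0.01086904, 0.        , 0.        , 0.        , 0.        ]), 'rvec': array([ 2.1564885 , -2.17591131,  0.0969559 ]), 'tvec': array([ -22.91029062,  574.28022332, 1038.21499674])}
```

View pics/side0.png

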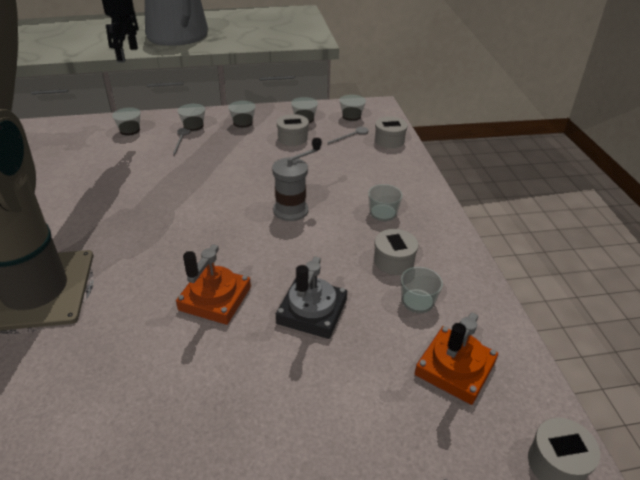

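View pics/top0.png

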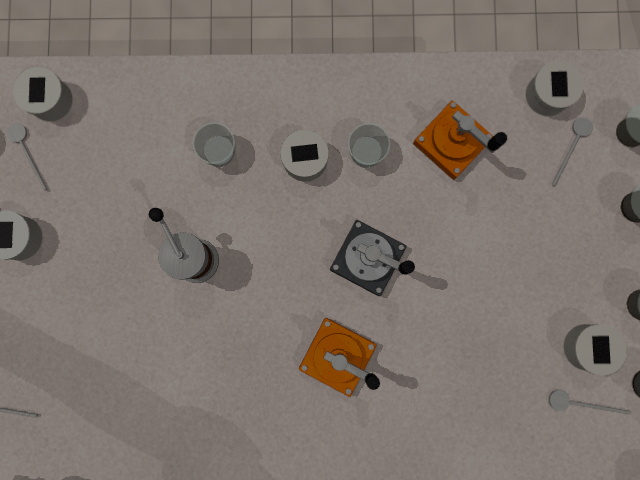

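The side view shows the dark carrier at about (312,305), with its knob at (302,277). There is an orange look-alike on each side, and the mill is at (290,190). In the top view the carrier is at (370,257), the hub at about (372,253), the knob at (407,267), and the mill at (185,257) with its knob at (156,214). Next I'll measure these.

```bash
cat > h.py <<'E'
import cv2, numpy as np
from cell import ctrl
def cam(n):
    c=ctrl.camera_info(n); R=cv2.Rodrigues(c["rvec"])[0]; return c["intrinsics"],c["distortion"],R,np.array(c["tvec"])
def ray(n,uv):
    K,D,R,t=cam(n); p=cv2.undistortPoints(np.array([[uv]],float),K,D)[0,0]
    return -R.T@t, R.T@np.array([p[0],p[1],1])
def onplane(n,uv,z):
    o,d=ray(n,uv); return o+d*(z-o[2])/d[2]
def proj(n,P):
    c=ctrl.camera_info(n); return cv2.projectPoints(np.array([P],float),c["rvec"],c["tvec"],c["intrinsics"],c["distortion"])[0].ravel()
def tri(u1,u2):
    o1,d1=ray("top",u1);o2,d2=ray("side",u2)
    s=np.linalg.lstsq(np.c_[d1,-d2],o2-o1,rcond=None)[0]
    a=o1+d1*s[0];b=o2+d2*s[1];return (a+b)/2,np.linalg.norm(a-b)
def cloud(n,d):
    K,D,R,t=cam(n); v,u=np.mgrid[0:480,0:640]
    p=cv2.undistortPoints(np.stack([u,v],-1).reshape(-1,1,2).astype(float),K,D)[:,0]
    X=np.c_[p,np.ones(len(p))]*d.reshape(-1,1); return ((X-t)@R).reshape(480,640,3)
E
python3 - <<'E'
from h import *
for n,(x0,y0,x1,y1) in (("top",(325,215,425,300)),("side",(270,250,355,340))):
    z=np.load(n+"0.npz"); im=z["im"];d=z["d"]; P=cloud(n,d)
    cv2.imwrite(f"pics/{n}_crop.png",cv2.resize(im[y0:y1,x0:x1,::-1],None,fx=7,fy=7,interpolation=cv2.INTER_CUBIC)[:600,:800])
    if n=="top":
        S=np.zeros((480,640),bool);S[y0:y1,x0:x1]=1
    else:
        S=np.zeros((480,640),bool);S[y0:y1,x0:x1]=1
    for lo,hi in ((160,180),(115,130),(45,55),(25,35)):
        m=S&(P[...,2]>lo)&(P[...,2]<hi)
        if m.sum(): v,u=np.nonzero(m); print(n,lo,hi,m.sum(),"px",u.mean().round(1),v.mean().round(1),"mean",P[m].mean(0).round(1),"mid",((P[m].max(0)+P[m].min(0))/2).round(1),"ext",np.ptp(P[m],axis=0).round(1))
    m=S&(im.max(2)<38); v,u=np.nonzero(m); print(n,"dark",m.sum(),u.mean(),v.mean(),P[m][:,2].min(),P[m][:,2].max())
E
```

```text
top 160 180 142 px 407.6 266.5 mean [ 525.5 -186.1  168.4] mid [ 525.6 -186.5  166.4] ext [21.4 21.  11.6]
top 115 130 457 px 377.7 255.7 mean [ 547.7 -142.2  122.1] mid [ 542.8 -147.   122.6] ext [55.5 81.2 14.5]
top 45 55 1273 px 367.3 256.8 mean [ 551.6 -130.3   50.6] mid [ 552.6 -133.    50. ] ext [88.7 88.6  9.8]
top 25 35 1395 px 365.9 258.3 mean [ 550.5 -129.4   30.5] mid [ 552.6 -132.9   30. ] ext [144.3 144.   10. ]
top dark 394 389.6802030456853 269.15482233502536 17.857069528915066 172.072361839179
side 160 180 116 px 301.3 269.8 mean [ 527.5 -189.4  165.2] mid [ 527.3 -188.1  164. ] ext [20.9 20.7  8. ]
side 115 130 278 px 310.0 272.0 mean [ 548.9 -149.7  120.6] mid [ 544.8 -152.6  122.5] ext [53.5 94.  14.9]
side 45 55 844 px 313.1 298.2 mean [ 556.1 -146.    48.3] mid [ 554.5 -136.4   50. ] ext [88.6 85.6  9.9]
side 25 35 976 px 312.3 310.6 mean [ 552.9 -158.6   28.6] mid [ 554.4 -136.8   30. ] ext [144.2 143.6   9.9]
side dark 1199 308.4320266889074 310.8782318598832 0.8683601026409472 782.2421434061761
```

```bash
python3 - <<'E'
from h import *
n="top"
z=np.load("top0.npz"); im=z["im"];P=cloud(n,z["d"])
# corner bolts & disc: pixel guesses
print("knobtop",onplane(n,(407,267),168)); print("hub",onplane(n,(372,253),123))
print("disc",onplane(n,(369,257),50))
print("mill knob",onplane(n,(156,214),162))
E
```

```text
knobtop [ 524.68429505 -185.1409117   168.        ]
hub [ 552.3401187  -132.21008864  123.        ]
disc [ 551.20072509 -133.60969625   50.        ]
mill knob [618.37135721 234.25540534 162.        ]
```

View pics/top_crop.png

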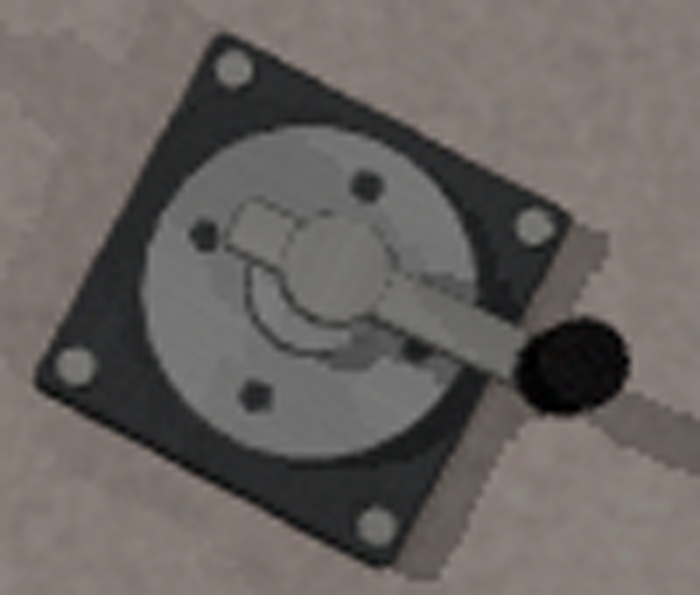

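Measured positions:
- **Tap axis:** about (553.5, -134.8), averaged over the two views.
- **Knob:** about (526.4, -187.3), with its top at z 168. Its radius from the axis is 59 mm (60 expected).
- **Knob direction:** about -117°. The block's edge lies at -117.4°, so the tap is close to 0.

I'll go there high, passing in front of the mill.

Call:
step_arm(deltas=[[[1,22,-32,4,0,0,0],[1,22,-32,4,0,0,0],[1,22,-32,4,0,0,0],[1,22,-32,4,0,0,0],[1,22,-32,4,0,0,0],[1,22,-32,4,0,0,0],[1,22,-32,4,0,0,0],[1,22,-32,4,0,0,0],[1,22,-32,4,0,0,0],[1,22,-32,4,0,0,0]]])

```text
clock: 0.93
eef_pos: [384.3, 307.1, 279.4]
tool_rot: [-3.141, -0.0, 2.887]
force: [0.4, 0.1, -0.4]
width: 85.3
```

Call:
step_arm(deltas=[[[1,10,-34,0,0,0,0],[1,10,-34,0,0,0,0],[1,10,-34,0,0,0,0],[1,10,-34,0,0,0,0],[1,10,-34,0,0,0,0],[1,10,-34,0,0,0,0],[1,10,-34,0,0,0,0],[1,10,-34,0,0,0,0],[1,10,-34,0,0,0,0],[1,10,-34,0,0,0,0]]])

```text
clock: 1.77
eef_pos: [483.7, -32.7, 279.2]
tool_rot: [-3.142, -0.001, 2.887]
force: [0.1, 0.3, -0.1]
width: 85.5
```

Call:
step_arm(deltas=[[[1,8.6,-31,0,0,0,0],[1,8.6,-31,0,0,0,0],[1,8.6,-31,0,0,0,0],[1,8.6,-31,0,0,0,0],[1,8.6,-31,0,0,0,0],[1,0,0,-20,0,0,0],[1,0,0,-20,0,0,0],[1,0,0,-20,0,0,0],[1,0,0,0,0,0,0],[1,0,0,0,0,0,0]]])

```text
clock: 2.6
eef_pos: [526.0, -185.7, 218.5]
tool_rot: [3.142, -0.003, 2.887]
force: [0.8, 0.5, 0.8]
width: 85.5
```

```bash
python3 - <<'E'
from h import *
for n in ("side","top"):
    im,d=ctrl.get_image(n); cv2.imwrite(f"pics/{n}1.png",im[:,:,::-1])
s=ctrl.read_state();print(s["eef_pos"],s["qpos"].round(2),s["force"])
E
```

```text
[ 527.46028691 -186.1408932   220.30317481] [ 0.16  0.53  0.2   1.8  -0.13  0.82  1.74] [ 0.33848941 -0.3102625   0.23868551]
```

View pics/side1.png

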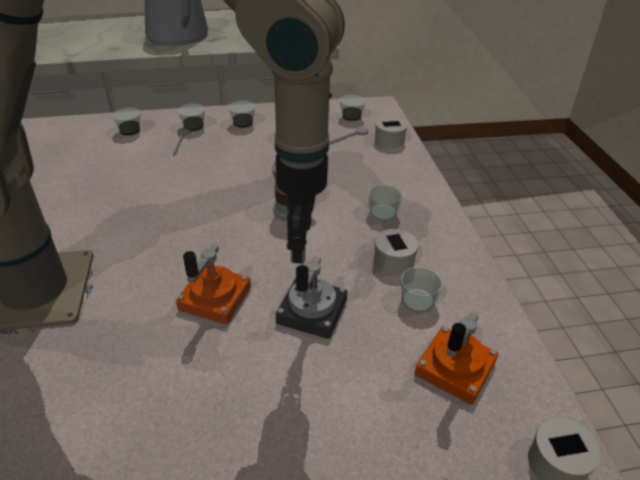

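The gripper (tips near (297,258)) hangs straight above the black knob at (302,277), with nothing else nearby. Next I'll go down and close.

Call:
step_arm(deltas=[[[1,0,-1,-16,0,0,0],[1,0,0,-16,0,0,0],[1,0,0,-16,0,0,0],[1,0,0,-16,0,0,0],[1,0,0,-16,0,0,0],[1,0,0,0,0,0,0],[1,0,0,0,0,0,0]]])

```text
clock: 3.28
eef_pos: [527.2, -187.0, 140.0]
tool_rot: [-3.142, 0.001, 2.887]
force: [0.2, 0.5, 0.2]
width: 85.6
```

Call:
step_arm(deltas=[[[0,0,0,0,0,0,0],[0,0,0,0,0,0,0],[0,0,0,0,0,0,0],[0,0,0,0,0,0,0],[0,0,0,0,0,0,0],[0,0,0,0,0,0,0],[0,0,0,0,0,0,0],[0,0,0,0,0,0,0]]])

```text
clock: 3.95
eef_pos: [527.1, -187.0, 139.8]
tool_rot: [3.141, 0.001, 2.887]
force: [-0.8, 0.5, 5.1]
width: 20.6
```

```bash
python3 - <<'E'
from h import *
for n in ("side","top"):
    im,d=ctrl.get_image(n); cv2.imwrite(f"pics/{n}2.png",im[:,:,::-1])
s=ctrl.read_state();print(s["eef_pos"],s["force"],s["torque"],s["width"])
c=np.array([553.5,-134.8]);d=s["eef_pos"][:2]-c;print(np.hypot(*d),np.degrees(np.arctan2(d[1],d[0])))
E
```

```text
[ 527.07192611 -187.00041797  139.82836148] [-1.40896004  0.95359071  6.20988445] [0.14140334 0.20630143 0.00716366] 20.822910439613487
58.509202059190415 -116.85222192823313
```

View pics/side2.png

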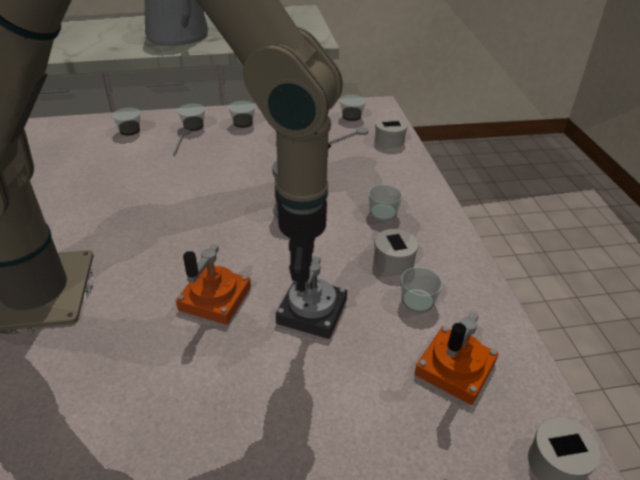

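The grip is on the knob (width 21 to 22 mm, low forces). Now I'll work out the arc's rows.

```bash
cat > arc.py <<'E'
import numpy as np
def rows(a0,a1,n,r=60):
    a=np.radians(np.linspace(a0,a1,n+1)); p=np.c_[r*np.cos(a),r*np.sin(a)]
    q=np.round(p-p[0],1); z=np.round(np.linspace(0,-(-(a1-a0))*4/360,n+1),1)
    for k in range(n): print([0,*[float(round(x,1)) for x in q[k+1]-q[k]],float(round(z[k+1]-z[k],1)),0,0,0], round(np.degrees(a[k+1]),1))
E
python3 -c "
from arc import *
rows(-117,-297,24)"
```

```text
[0, -6.7, 4.0, -0.1, 0, 0, 0] -124.5
[0, -6.2, 4.9, -0.1, 0, 0, 0] -132.0
[0, -5.5, 5.6, 0.0, 0, 0, 0] -139.5
[0, -4.7, 6.3, -0.1, 0, 0, 0] -147.0
[0, -3.8, 6.8, -0.1, 0, 0, 0] -154.5
[0, -2.9, 7.3, -0.1, 0, 0, 0] -162.0
[0, -2.0, 7.6, -0.1, 0, 0, 0] -169.5
[0, -0.9, 7.8, -0.1, 0, 0, 0] -177.0
[0, 0.1, 7.9, -0.1, 0, 0, 0] -184.5
[0, 1.2, 7.7, 0.0, 0, 0, 0] -192.0
[0, 2.1, 7.6, -0.1, 0, 0, 0] -199.5
[0, 3.1, 7.2, -0.1, 0, 0, 0] -207.0
[0, 4.0, 6.7, -0.1, 0, 0, 0] -214.5
[0, 4.9, 6.2, -0.1, 0, 0, 0] -222.0
[0, 5.6, 5.5, 0.0, 0, 0, 0] -229.5
[0, 6.3, 4.7, -0.1, 0, 0, 0] -237.0
[0, 6.8, 3.8, -0.1, 0, 0, 0] -244.5
[0, 7.3, 2.9, -0.1, 0, 0, 0] -252.0
[0, 7.6, 2.0, -0.1, 0, 0, 0] -259.5
[0, 7.8, 0.9, -0.1, 0, 0, 0] -267.0
[0, 7.8, -0.1, -0.1, 0, 0, 0] -274.5
[0, 7.8, -1.2, 0.0, 0, 0, 0] -282.0
[0, 7.6, -2.1, -0.1, 0, 0, 0] -289.5
[0, 7.2, -3.1, -0.1, 0, 0, 0] -297.0
```

Call:
step_arm(deltas=[[[0,-6.7,4.0,-0.1,0,0,0],[0,-6.2,4.9,-0.1,0,0,0],[0,-5.5,5.6,0,0,0,0],[0,-4.7,6.3,-0.1,0,0,0],[0,-3.8,6.8,-0.1,0,0,0],[0,-2.9,7.3,-0.1,0,0,0],[0,-2.0,7.6,-0.1,0,0,0],[0,-0.9,7.8,-0.1,0,0,0],[0,0,0,0,0,0,0]]])

```text
clock: 4.8
eef_pos: [493.8, -134.7, 139.1]
tool_rot: [3.141, -0.0, 2.889]
force: [1.0, 0.7, 8.2]
width: 20.6
```

```bash
cat > where.py <<'E'
from h import *
s=ctrl.read_state();print(s["clock"],s["eef_pos"].round(1),s["force"].round(1),s["torque"].round(2),s["width"].round(1))
c=np.array([554.4,-133.6]);d=s["eef_pos"][:2]-c;a=np.degrees(np.arctan2(d[1],d[0]));print("r",np.hypot(*d),"ang",a,"tap",(-117-a)%360)
E
python3 where.py
```

```text
Traceback (most recent call last):
  File "where.py", line 2, in <module>
    s=ctrl.read_state();print(s["clock"],s["eef_pos"].round(1),s["force"].round(1),s["torque"].round(2),s["width"].round(1))
                                                                                                        ^^^^^^^^^^^^^^^^
AttributeError: 'float' object has no attribute 'round'
```

```bash
sed -i 's/,s\["width"\].round(1)/,round(s["width"],1)/' where.py; python3 where.py; python3 - <<'E'
from h import *
im,d=ctrl.get_image("side"); cv2.imwrite("pics/side3.png",cv2.resize(im[200:350,220:420,::-1],None,fx=4,fy=4,interpolation=cv2.INTER_CUBIC))
E
```

```text
4.8 [ 493.8 -134.7  139.1] [1.  0.7 8.2] [ 0.24 -0.49  0.05] 20.6
r 60.60200094382571 ang -179.00541896402478 tap 62.005418964024784
```

View pics/side3.png

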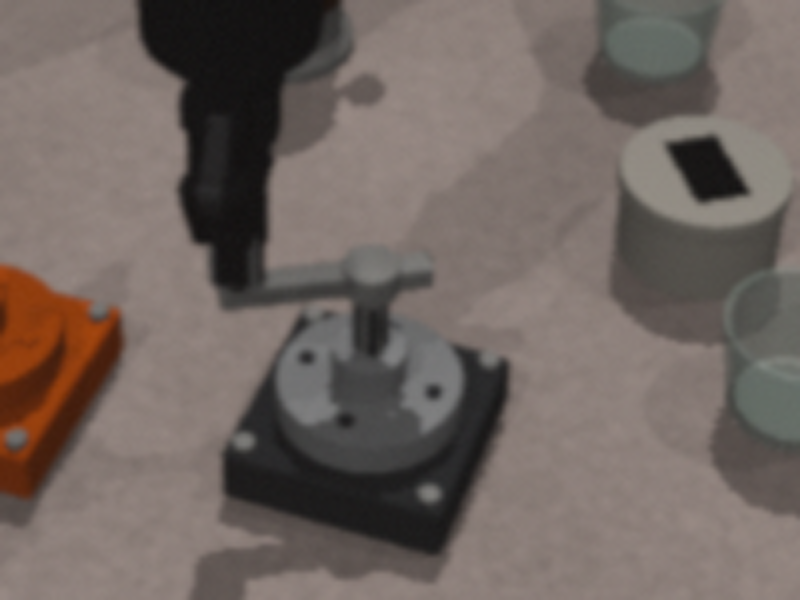

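The bar now points towards the robot (from the hub at crop (370,262) to the knob at (235,275)), so the tap is turning and the grip holds. I'll carry on to half a turn.

Call:
step_arm(deltas=[[[0,0.1,7.9,-0.1,0,0,0],[0,1.2,7.7,0,0,0,0],[0,2.1,7.6,-0.1,0,0,0],[0,3.1,7.2,-0.1,0,0,0],[0,4.0,6.7,-0.1,0,0,0],[0,4.9,6.2,-0.1,0,0,0],[0,5.6,5.5,0,0,0,0],[0,6.3,4.7,-0.1,0,0,0],[0,0,0,0,0,0,0]]])

```text
clock: 5.6
eef_pos: [521.5, -82.6, 138.4]
tool_rot: [-3.141, 0.0, 2.888]
force: [1.7, -1.2, 7.8]
width: 20.5
```

Call:
step_arm(deltas=[[[0,6.8,3.8,-0.1,0,0,0],[0,7.3,2.9,-0.1,0,0,0],[0,7.6,2.0,-0.1,0,0,0],[0,7.8,0.9,-0.1,0,0,0],[0,7.8,-0.1,-0.1,0,0,0],[0,7.8,-1.2,0,0,0,0],[0,7.6,-2.1,-0.1,0,0,0],[0,7.2,-3.1,-0.1,0,0,0],[0,0,0,0,0,0,0],[0,0,0,0,0,0,0]]])

```text
clock: 6.43
eef_pos: [580.3, -79.3, 137.8]
tool_rot: [3.141, -0.002, 2.887]
force: [1.2, -1.2, 8.0]
width: 20.5
```

```bash
python3 where.py; python3 - <<'E'
from h import *
im,d=ctrl.get_image("side"); cv2.imwrite("pics/side4.png",cv2.resize(im[200:350,220:420,::-1],None,fx=4,fy=4,interpolation=cv2.INTER_CUBIC))
E
```

```text
6.4333 [580.3 -79.3 137.8] [ 1.2 -1.2  8. ] [-0.29 -0.05  0.01] 20.5
r 60.1621174953973 ang 64.50300788854048 tap 178.49699211145952
```

View pics/side4.png

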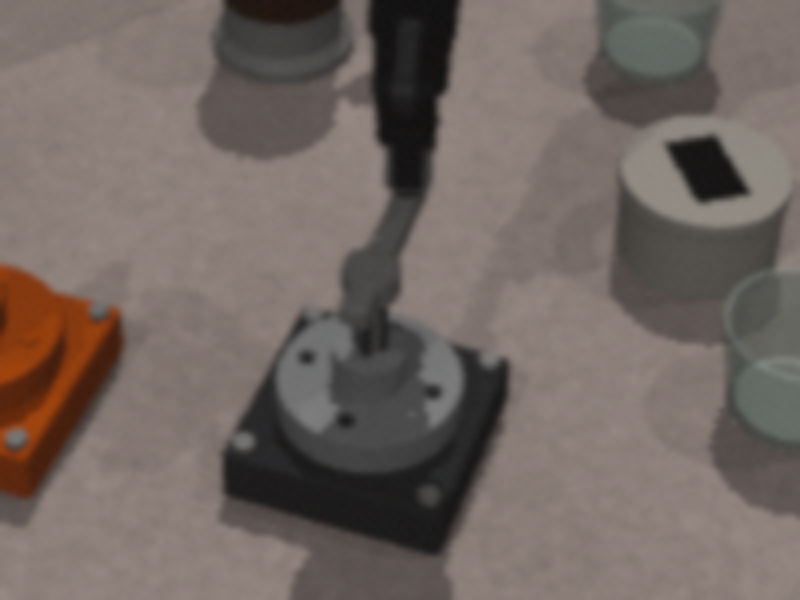

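The bar now points away from where it started (hub (370,275), knob (408,170) in the crop), so half a turn is done at about 178°. Next is a quarter turn back, using the last 12 rows reversed.

Call:
step_arm(deltas=[[[0,-7.2,3.1,0.1,0,0,0],[0,-7.6,2.1,0.1,0,0,0],[0,-7.8,1.2,0,0,0,0],[0,-7.8,0.1,0.1,0,0,0],[0,-7.8,-0.9,0.1,0,0,0],[0,-7.6,-2.0,0.1,0,0,0]]])

```text
clock: 6.98
eef_pos: [535.8, -75.9, 138.3]
tool_rot: [3.141, 0.002, 2.888]
force: [5.6, -2.0, 4.8]
width: 20.9
```

Call:
step_arm(deltas=[[[0,-7.3,-2.9,0.1,0,0,0],[0,-6.8,-3.8,0.1,0,0,0],[0,-6.3,-4.7,0.1,0,0,0],[0,-5.6,-5.5,0,0,0,0],[0,-4.9,-6.2,0.1,0,0,0],[0,-4.0,-6.7,0.1,0,0,0],[0,0,0,0,0,0,0],[0,0,0,0,0,0,0],[0,0,0,0,0,0,0]]])

```text
clock: 7.73
eef_pos: [500.2, -106.2, 138.8]
tool_rot: [3.141, 0.0, 2.887]
force: [1.6, -2.0, 8.2]
width: 20.5
```

```bash
python3 where.py; python3 - <<'E'
from h import *
im,d=ctrl.get_image("side"); cv2.imwrite("pics/side5.png",cv2.resize(im[200:350,220:420,::-1],None,fx=4,fy=4,interpolation=cv2.INTER_CUBIC))
from arc import *
rows(-207,-387,24)
E
```

```text
7.7333 [ 500.2 -106.2  138.8] [ 1.6 -2.   8.2] [-0.55 -0.56 -0.01] 20.5
r 60.71365217170624 ang 153.15904734619124 tap 89.84095265380876
[0, 4.0, 6.7, -0.1, 0, 0, 0] -214.5
[0, 4.9, 6.2, -0.1, 0, 0, 0] -222.0
[0, 5.6, 5.5, 0.0, 0, 0, 0] -229.5
[0, 6.3, 4.7, -0.1, 0, 0, 0] -237.0
[0, 6.8, 3.8, -0.1, 0, 0, 0] -244.5
[0, 7.3, 2.9, -0.1, 0, 0, 0] -252.0
[0, 7.6, 2.0, -0.1, 0, 0, 0] -259.5
[0, 7.8, 0.9, -0.1, 0, 0, 0] -267.0
[0, 7.9, -0.1, -0.1, 0, 0, 0] -274.5
[0, 7.7, -1.2, 0.0, 0, 0, 0] -282.0
[0, 7.6, -2.1, -0.1, 0, 0, 0] -289.5
[0, 7.2, -3.1, -0.1, 0, 0, 0] -297.0
[0, 6.7, -4.0, -0.1, 0, 0, 0] -304.5
[0, 6.2, -4.9, -0.1, 0, 0, 0] -312.0
[0, 5.5, -5.6, 0.0, 0, 0, 0] -319.5
[0, 4.7, -6.3, -0.1, 0, 0, 0] -327.0
[0, 3.8, -6.8, -0.1, 0, 0, 0] -334.5
[0, 2.9, -7.3, -0.1, 0, 0, 0] -342.0
[0, 2.0, -7.6, -0.1, 0, 0, 0] -349.5
[0, 0.9, -7.8, -0.1, 0, 0, 0] -357.0
[0, -0.1, -7.8, -0.1, 0, 0, 0] -364.5
[0, -1.2, -7.8, 0.0, 0, 0, 0] -372.0
[0, -2.1, -7.6, -0.1, 0, 0, 0] -379.5
[0, -3.1, -7.2, -0.1, 0, 0, 0] -387.0
```

View pics/side5.png

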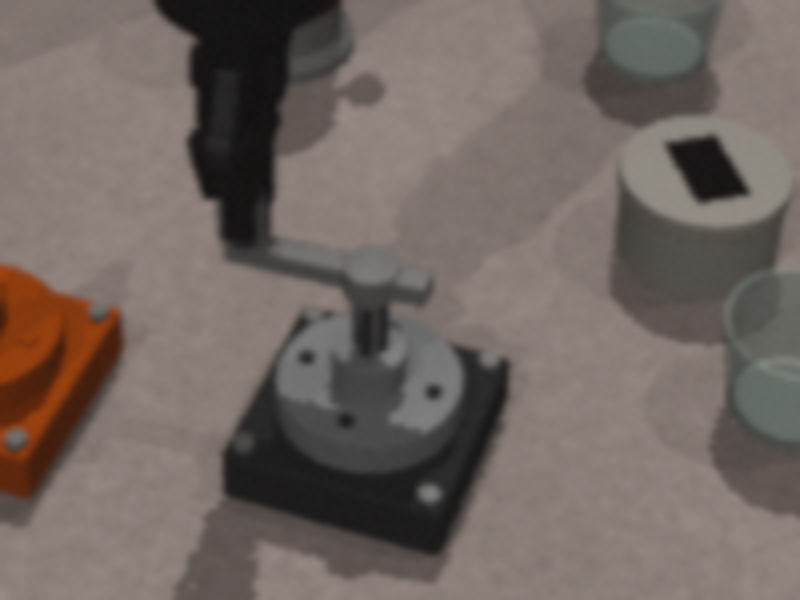

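The bar is back a quarter turn, at about 90° (hub (370,265), knob end (240,235)). Now half a turn clockwise.

Call:
step_arm(deltas=[[[0,4.0,6.7,-0.1,0,0,0],[0,4.9,6.2,-0.1,0,0,0],[0,5.6,5.5,0,0,0,0],[0,6.3,4.7,-0.1,0,0,0],[0,6.8,3.8,-0.1,0,0,0],[0,7.3,2.9,-0.1,0,0,0],[0,7.6,2.0,-0.1,0,0,0],[0,7.8,0.9,-0.1,0,0,0]]])

```text
clock: 8.45
eef_pos: [547.9, -73.5, 138.0]
tool_rot: [-3.141, -0.005, 2.887]
force: [-3.2, -1.9, 13.4]
width: 20.7
```

Call:
step_arm(deltas=[[[0,7.9,-0.1,-0.1,0,0,0],[0,7.7,-1.2,0,0,0,0],[0,7.6,-2.1,-0.1,0,0,0],[0,7.2,-3.1,-0.1,0,0,0],[0,6.7,-4.0,-0.1,0,0,0],[0,6.2,-4.9,-0.1,0,0,0],[0,5.5,-5.6,0,0,0,0],[0,4.7,-6.3,-0.1,0,0,0]]])

```text
clock: 9.12
eef_pos: [602.4, -97.8, 137.4]
tool_rot: [3.139, -0.005, 2.889]
force: [-2.5, 3.8, 12.0]
width: 20.6
```

Call:
step_arm(deltas=[[[0,3.8,-6.8,-0.1,0,0,0],[0,2.9,-7.3,-0.1,0,0,0],[0,2.0,-7.6,-0.1,0,0,0],[0,0.9,-7.8,-0.1,0,0,0],[0,-0.1,-7.8,-0.1,0,0,0],[0,-1.2,-7.8,0,0,0,0],[0,-2.1,-7.6,-0.1,0,0,0],[0,-3.1,-7.2,-0.1,0,0,0],[0,0,0,0,0,0,0],[0,0,0,0,0,0,0]]])

```text
clock: 9.95
eef_pos: [607.4, -160.3, 136.9]
tool_rot: [3.141, 0.001, 2.887]
force: [3.4, -2.3, 6.6]
width: 20.5
```

```bash
python3 where.py; python3 - <<'E'
from h import *
im,d=ctrl.get_image("side"); cv2.imwrite("pics/side6.png",cv2.resize(im[200:350,220:420,::-1],None,fx=4,fy=4,interpolation=cv2.INTER_CUBIC))
E
```

```text
9.95 [ 607.4 -160.3  136.9] [ 3.4 -2.3  6.6] [-0.36 -0.61  0.03] 20.5
r 59.377366222329385 ang -26.70089477113221 tap 269.7008947711322
```

View pics/side6.png

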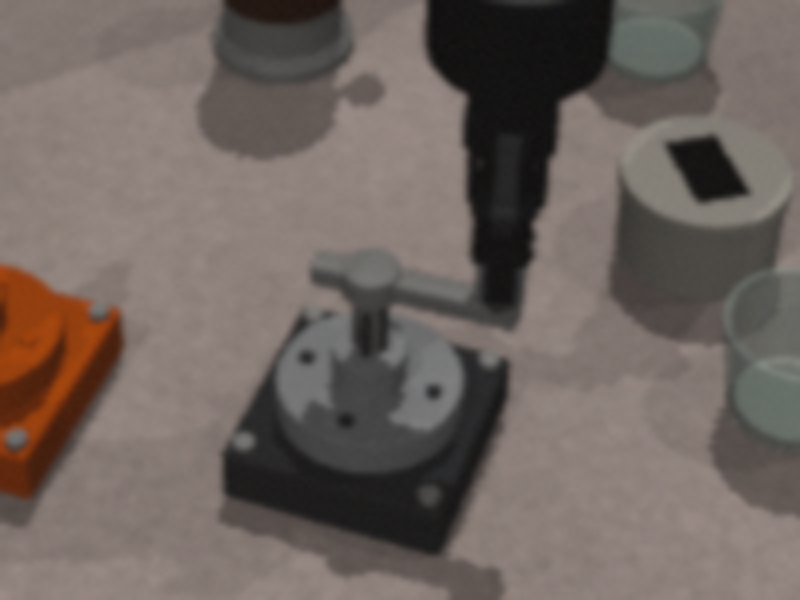

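The tap is at about 270° (hub (370,270), knob (505,290)). I'll open the gripper, then lift straight up.

Call:
step_arm(deltas=[[[1,0,0,0,0,0,0],[1,0,0,0,0,0,0],[1,0,0,0,0,0,0],[1,0,0,0,0,0,0],[1,0,0,0,0,0,0],[1,0,0,0,0,0,0],[1,0,0,0,0,0,0],[1,0,0,0,0,0,0]]])

```text
clock: 10.67
eef_pos: [607.4, -160.7, 136.2]
tool_rot: [3.142, -0.0, 2.887]
force: [0.2, -0.4, 0.0]
width: 85.5
```

Call:
step_arm(deltas=[[[1,0,0,12,0,0,0],[1,0,0,15,0,0,0],[1,0,0,15,0,0,0],[1,0,0,15,0,0,0],[1,0,0,15,0,0,0],[1,0,0,20,0,0,0],[1,0,0,20,0,0,0],[1,0,0,15,0,0,0],[1,0,0,0,0,0,0],[1,0,0,0,0,0,0]]])

```text
clock: 11.5
eef_pos: [608.0, -161.0, 264.8]
tool_rot: [3.141, 0.003, 2.887]
force: [0.8, 1.0, -0.7]
width: 85.6
```

```bash
python3 where.py; python3 - <<'E'
from h import *
for n in ("side","top"):
    im,d=ctrl.get_image(n); cv2.imwrite(f"pics/{n}7.png",im[:,:,::-1])
    if n=="side":
        P=cloud(n,d); S=np.zeros((480,640),bool);S[250:340,270:370]=1
        for lo,hi in ((155,175),(112,128)):
            m=S&(P[...,2]>lo)&(P[...,2]<hi); print(lo,m.sum(),P[m].mean(0) if m.any() else 0, (P[m].max(0)+P[m].min(0))/2 if m.any() else 0)
E
```

```text
11.5 [ 608.  -161.   264.8] [ 0.8  1.  -0.7] [0.01 0.01 0.02] 85.6
r 60.1741254399662 ang -27.06336011928238 tap 270.0633601192824
155 123 [ 607.42102685 -163.45138419  161.61607819] [ 607.76923422 -161.57978049  160.39152706]
112 398 [ 570.34354427 -144.60787201  117.18198215] [ 573.3088744  -144.85845616  119.86610475]
```

View pics/side7.png

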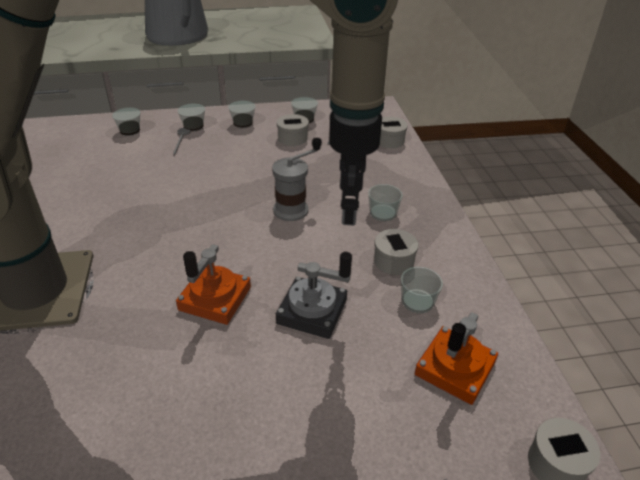

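View pics/top7.png

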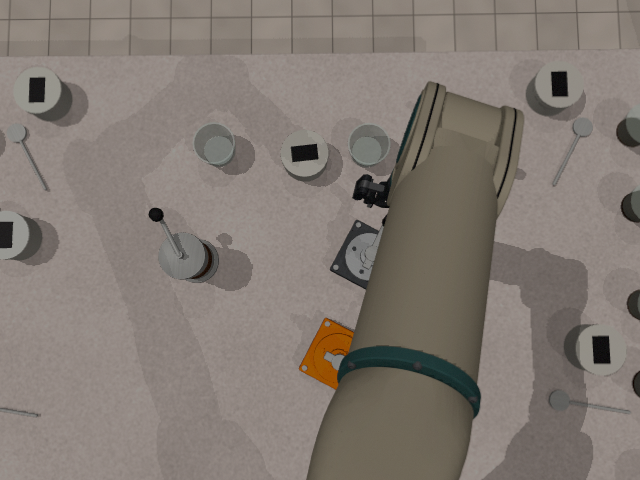

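The knob stands free at side (345,265), about (607.6, -161.6), which gives a tap angle of about 268 to 270°. The mill's knob is still at top (156,214), and the gripper is well clear of everything. I'll hand the job in.

```bash
python3 -c "
from cell import ctrl
print(ctrl.finish_job(), ctrl.read_state()['clock'])"
```

```text
the job is handed in; nothing more can be done
the job is handed in; nothing more can be done
```

I turned the tap by its knob half a turn clockwise, a quarter turn back and half a turn clockwise again. Then I opened the gripper, lifted clear and handed the job in at about 11.6 s; no verdict was reported.

- **Tap angle:** worked out from the tool position, it stood at about 178°, then 90°, then 270° (4.71 rad). After letting go, the side camera put it at about 268 to 270°.
- **Forces:** wrist force readings stayed under about 15 N.
- **Clearance:** the gripper ended about 95 mm above the knob with no contact force, and the mill's crank knob showed at the same pixel as at the start.
- **Disagreement:** the two cameras differed by 2 to 4 mm on the tap's axis, about the stated calibration error. I used an average and set the arc's centre from the gripped knob.

No checks failed.

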